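# Hang the draining basket on the slotted rail

### The arm

A 7-joint arm with a two-finger parallel gripper is mounted at the origin on the work surface. World frame = base frame: x ahead of the robot, y to its left, z up, the work surface at z = 0. Lengths are in m, angles in degrees, forces in N, time in s.
With the tool pointing down it reaches from about 0.4 to 0.75 m from the base axis. Payload 19.5 kg.
Tool frame: the origin (TCP) lies midway between the tips of the shut fingers; the grasp point (between the pads) lies 19 mm behind it (manip.pinch_z is the distance from the TCP to the grasp point, in m); z points along the fingers, y is the line along which they close (so a half turn about z gives the same grasp; the last joint's range is limited). The gripper opens to 85 mm and grips with 20 to 120 N. Pads are 22 mm wide; open, the fingers measure 114 mm over their backs; the gripper's body (76 mm by 85 mm) begins 54 mm behind the grasp point. The pads swing forward as they close: fully open they stand 13 mm farther back than shut.
Start: joints at [63.386, 40.479, -1.581, 85.061, 1.261, 54.483, -4.326], TCP at [0.236, -0.524, 0.231] pointing down, gripper open.
Joint ranges: [-155.06, 155.06], [-18.47, 123.98], [-90, 86.84], [0, 140.48], [-83.41, 263.41], [0, 116], [-161.91, 161.91]. Speed limits (degrees/s): [108.29, 108.29, 147.25, 147.25, 172.46, 172.46, 172.46].

### API

Orientations are given as a 3x3 rotation matrix whose columns are the frame's x, y, z axes.
In Python, from rig import sense, optics, manip gives the robot as it stands. The module is installed in compiled form; this text tells all that it offers.
- The arm moves only by the tool send_rows, never from a script. Its argument "motion" is a list of rows, each a list of 3 entries, a list of its own where there are three numbers: the finger opening in cm, from 0 to 8.54, then the shift along the world's x, y, z in cm, then the turn, a rotation vector about the world's x, y, z in rad. In form: [[jaw, [dx, dy, dz], [wx, wy, wz]], ...]. A call has 1 to 5 rows; each row shifts and turns the commanded pose from where the row before left it; what a row does not reach is not made up. A row lasts 1/12 s, in which the tool goes at most 41.7 mm and 7.16 degrees, less where a joint would pass 70% of its speed; a pose out of reach is approached as far as the arm can. A call with a gripper value outside its range is refused whole. The fingers move at their own pace and stop on an object; "newtons" is the grip in N (left out, the last holds). Time passes only in rows, so rows that do not move let the fingers close. It gives the time, the measured TCP pose, the force, the opening and the grip force at its end, in the units of the state.
- sense(): the state, without advancing time (a new reading comes with each control period).
- optics.capture(name): name is "scene" or "top" or "wrist"; returns the picture (400x640x3 uint8, red, green, blue); there is no depth.
- optics.calibration(name): a dict with "camera_matrix" (3x3 intrinsics, pixels), "view" (4x4, takes a point from world to camera coordinates); the wrist camera has in their place "hand_eye" (4x4, takes a point from camera to tool coordinates, whose origin is the TCP and whose axes are the flange's). Camera axes: x right, y down, z forward; pixel columns grow to the right and rows downward; lengths in m; the calibration is good to about 2 mm. A picture is of the moment at which its call begins: read the wrist's pose just before it. calibration takes no time and is no camera call.
- manip.finish_job(): hands the job in; it is judged then, once.
The state is a dict: "clock": time; "joint_pos": joint angles; "joint_velocities": joint speeds; "tau": joint torques, N m; "eef_pos": TCP position; "tcp_rot": TCP orientation; "wrist_force": force on the tool from outside, world axes, zero at the start; "torque": the same for the moment, N m; "width": opening from 0.0 (shut) to 1.0 (fully open); "grip_force": force on a finger pad.
Only numpy, scipy, OpenCV 4.12 (cv2) and the standard library are available. Lean on these libraries where they do the work, as an engineer would, in place of code of your own. Each camera call takes 0.05 s, during which the arm holds its last target. There are 200 camera calls.

### The job

Hang the hanger with the rectangular basket on the draining stand: bring its shoe in through the open end of the slotted rail, slide it fully home against the closed end and let go. Then push the end bolt fully shut across the open end. Leave the hanger with the round disc and the foil-capped flasks where they are.

Things in the scene. Friction and masses are not known exactly. Their poses are not given: they have to be found in the camera images.
- basket_tab (a point): centre of the white grip tab on top of the basket hanger, a loose thing (about 0.26 kg) standing upright on its basket, 204 mm tall. Tab 16 mm (x) by 30 mm (y) by 36 mm tall, its centre 186 mm above the basket's underside. Below it a 10 mm neck, the shoe, a 10 mm stem, a bail and an open steel basket 70 (x) by 90 (y) by 45 mm tall. z is up; half a turn about z looks the same
- basket_shoe (a point): centre of the basket hanger's shoe, 46 mm below the tab's centre: a flat white slider with half-round ends, 64 mm long (hanger y), 32 mm wide (hanger x), 10 mm thick; axes as the tab's
- disc_tab (a point): centre of the grip tab of the other hanger: the same tab, neck and shoe, also 204 mm tall, but a plain round steel disc of 84 mm diameter at its foot instead of a basket. A bystander: leave it alone
- rail_mouth (a point): centre of the rail's open end, on a fixed stand. The rail is a level aluminium channel from here along +y, 210 mm to its closed end; z is up. Inside 38 mm wide (x), 15 mm high, its floor 175 and its outer top 194 mm above the table; outside 46 mm wide. 16 mm slots along its top and underside let neck and stem pass; the shoe runs inside and cannot enter from above
- rail_home (a point): where the shoe's centre lies when the hanger is fully home: the shoe's end against the closed end, resting on the channel's floor, 178 mm along +y from the mouth and 180 mm above the table (the tab's centre is then 226 mm above the table). Axes as the mouth's
- bolt_knob (a point): centre of the black upright knob of the end bolt, 16 mm diameter, 40 mm tall (its foot 7 mm above the rail's top, its centre 221 mm above the table), 5 mm in front of the mouth; it slides with the flat steel bolt along the x axis of this frame (same axes as the mouth's). With the bolt shut it stands 38 mm to the +x side of the rail's centre line
- end_bolt (a joint): position of the end bolt in m: 0 = shut across the mouth (against its stop), 0.052 = fully drawn back. It moves towards shut as the knob is moved along -x of the mouth's frame; stays where it is left, sliding friction about 1.5 N. The mouth is clear above 0.04
- stand: the fixed draining stand, origin on the table, 110 mm along +y from under the mouth, axes as the mouth's. The rail is held only by a column 30 mm behind its closed end (60 mm wide, no higher than the rail). Below lies a tray, 150 (x) by 320 (y) by 14 mm tall. The bolt's dark bracket is beside the mouth at x +31 to +65 mm, reaching 15 mm in front of it, no higher than the rail
- flask_a_mid (a point): conical glass flask with a crumpled foil cap, 84 mm across the foot, 138 mm tall, standing on the table; point 70 mm above its foot. A bystander: leave it alone
- flask_b_mid (a point): conical glass flask with a crumpled foil cap, 84 mm across the foot, 138 mm tall, standing on the table; point 70 mm above its foot. A bystander: leave it alone
Mind the look-alikes: they are no part of the job. What is shaped like the part that bears basket_tab but red is not meant.

How it is judged:
By the outcome, as a careful person would: the job done as asked, in the order asked, and still so for the second after the job is handed in, with the robot touching nothing.
It also fails if it takes over 56 s, if anything falls off the work surface, if the arm or the gripper's body presses on something with over 40 N, if the wrist force passes 120 N, or if a joint passes its speed limit or range.

## Working session

There is one attempt and no reset: what is moved stays moved. The work goes in short steps, Python scripts to look and compute and a tool call to move; the robot and the scene stay as the last step left them, time stands still between calls to the robot, and variables do not carry over. Pictures are saved under pics/ and viewed, at most 10 in all, crops included, and the job is handed in when it is done.

Besides the shell and the picture viewer there is one more tool, called after "Call:" as a command line: name --argument value ..., lists and objects as JSON in quotes. send_rows: Moves the arm, as the interface text tells. Its arguments: {"type":"object","properties":{"motion":{"type":"array"},"newtons":{"type":"number"}},"required":["motion"]}

```bash
mkdir -p pics
python3 - <<'E'
from rig import sense, optics, manip
import cv2,numpy as np
np.set_printoptions(precision=4,suppress=True)
s=sense();print(s['clock'],s['eef_pos'],s['tcp_rot'],s['width'],manip.pinch_z)
for n in("scene","top"):
    im=optics.capture(n);cv2.imwrite(f"pics/{n}0.png",im[:,:,::-1]);c=optics.calibration(n);print(n,c)
E
```

```text
0.0 [ 0.2358 -0.5241  0.2308] [[ 0.9119  0.4103 -0.0005]
 [ 0.4103 -0.9119  0.0009]
 [-0.     -0.001  -1.    ]] 0.9978698085360499 0.0187
scene {'camera_matrix': array([[458.7309,   0.    , 319.2762],
       [  0.    , 458.7309, 195.7279],
       [  0.    ,   0.    ,   1.    ]]), 'view': array([[-0.8035,  0.5953, -0.0014,  0.5109],
       [ 0.3592,  0.483 , -0.7985, -0.0758],
       [-0.4746, -0.6422, -0.6019,  1.6197],
       [ 0.    ,  0.    ,  0.    ,  1.    ]])}
top {'camera_matrix': array([[389.6814,   0.    , 325.2925],
       [  0.    , 389.6814, 198.1524],
       [  0.    ,   0.    ,   1.    ]]), 'view': array([[-0.0082, -0.9998,  0.02  , -0.0827],
       [-0.9978,  0.0069, -0.0662,  0.5725],
       [ 0.066 , -0.0205, -0.9976,  1.1864],
       [ 0.    ,  0.    ,  0.    ,  1.    ]])}
```

View pics/scene0.png

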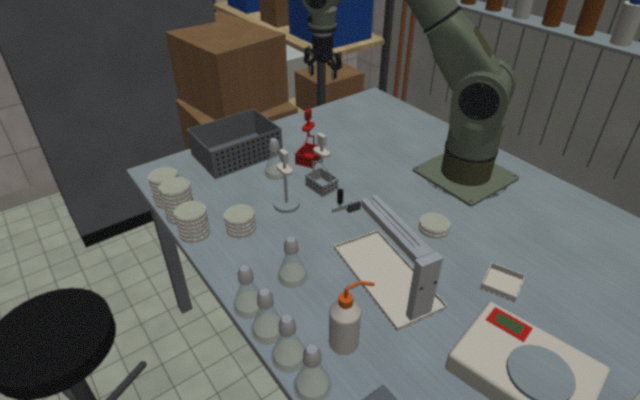

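View pics/top0.png

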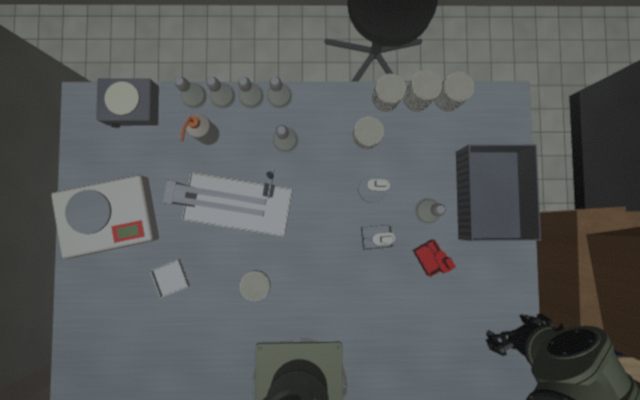

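Run:
```python
import cv2,numpy as np
t=cv2.imread("pics/top0.png");s=cv2.imread("pics/scene0.png")
a=cv2.resize(t[165:245,155:315],None,fx=5,fy=5,interpolation=cv2.INTER_CUBIC)[:, :800]
b=cv2.resize(t[170:270,350:460],None,fx=4,fy=4,interpolation=cv2.INTER_CUBIC)
c=cv2.resize(s[130:220,260:360],None,fx=4,fy=4,interpolation=cv2.INTER_CUBIC)
cv2.imwrite("pics/rail.png",a)
o=np.zeros((400,850,3),np.uint8);o[:400,:440]=b;o[:360,450:850]=c
cv2.imwrite("pics/hang.png",o[:,:800])
```

```text
(no output)
```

View pics/rail.png

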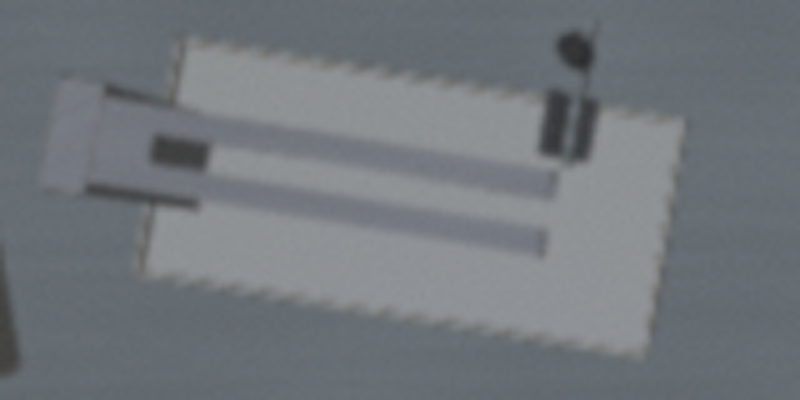

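View pics/hang.png

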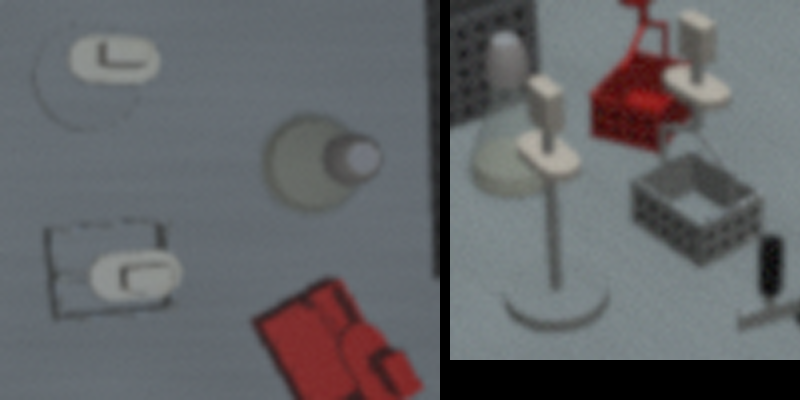

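```bash
cat > h.py <<'E'
import cv2,numpy as np
from rig import sense,optics,manip
np.set_printoptions(precision=4,suppress=True)
def ray(name,px):
    c=optics.calibration(name);V=c["view"];K=c["camera_matrix"]
    R=V[:3,:3];o=-R.T@V[:3,3];d=R.T@np.linalg.inv(K)@np.array([px[0],px[1],1.]);return o,d
def onz(name,px,z):
    o,d=ray(name,px);return o+d*(z-o[2])/d[2]
def proj(name,p):
    c=optics.calibration(name);q=c["camera_matrix"]@(c["view"][:3,:3]@np.array(p)+c["view"][:3,3]);return q[:2]/q[2]
def tri(p1,p2,a="top",b="scene"):
    o1,d1=ray(a,p1);o2,d2=ray(b,p2)
    s=np.linalg.lstsq(np.c_[d1,-d2],o2-o1,rcond=None)[0];A=o1+d1*s[0];B=o2+d2*s[1]
    return (A+B)/2,np.linalg.norm(A-B)
E
python3 - <<'E'
from h import *
c4=lambda x,y:(350+x/4-.4,170+y/4-.4)
c5=lambda x,y:(155+x/5-.4,165+y/5-.4)
pts=np.array([onz("top",c4(*p),.045)[:2] for p in[(46,230),(163,222),(170,305),(55,318)]])
print("basket",pts.mean(0),[np.linalg.norm(pts[i]-pts[i-1]) for i in range(4)])
e=(pts[0]+pts[3]-pts[1]-pts[2]);print("yaw of +y dir from world y",np.degrees(np.arctan2(-e[0],e[1])))
print("tab tri",tri(c4(150,278),(321.4,139.1)))
t=cv2.imread("pics/top0.png");
for nm,(x0,y0,x1,y1) in dict(basket=(368,228,400,252),disc=(360,172,395,194)).items():
    m=(t[y0:y1,x0:x1].min(2)>125).astype(np.uint8); 
    n,l,st,ce=cv2.connectedComponentsWithStats(m);i=1+st[1:,4].argmax();q=np.argwhere(l==i)[:,::-1].astype(np.float32)+[x0,y0]
    r=cv2.minAreaRect(q.astype(np.float32));bx=cv2.boxPoints(r);w=np.array([onz("top",p,.145)[:2] for p in bx])
    L=w[1]-w[0],w[2]-w[1];L=max(L,key=np.linalg.norm);print(nm,r,"w",w.mean(0),[np.linalg.norm(w[i]-w[i-1]) for i in (0,1)],"yaw",np.degrees(np.arctan2(-L[0],L[1])))
M=[onz("top",c5(*p),.194) for p in[(558,170),(558,198),(547,228),(546,256)]]
print("mouth",np.array(M),"w",np.linalg.norm(M[0]-M[3]))
F=[onz("top",c5(*p),.194) for p in[(210,113),(200,207)]]
print("rail far edges",F)
T=[onz("top",c5(*p),.014) for p in[(187,40),(684,118),(645,356),(142,272)]]
T=np.array(T);print("tray",T.mean(0),[np.linalg.norm(T[i]-T[i-1]) for i in range(4)])
e=T[0]+T[3]-T[1]-T[2];g=T[0]+T[1]-T[2]-T[3]
print("yaw",np.degrees(np.arctan2(-e[0],e[1])),np.degrees(np.arctan2(g[1],g[0])))
k=onz("top",c5(574,45),.241);print("knob top",k,tri(c5(574,45),(340,189.5)))
for n in T: print(proj("scene",n))
E
```

```text
basket [ 0.4523 -0.2409] [np.float64(0.06635685789072351), np.float64(0.0889560126000163), np.float64(0.06261235330540102), np.float64(0.08750380800589823)]
yaw of +y dir from world y 4.618169155753273
tab tri (array([ 0.4485, -0.2457,  0.1833]), np.float64(0.0054894557574207805))
basket ((383.5, 238.5), (11.0, 21.0), 90.0) w [ 0.4508 -0.2444] [np.float64(0.030232608246043395), np.float64(0.058254798180417795)] yaw 179.50169395053035
disc ((378.5, 184.5), (11.0, 21.0), 90.0) w [ 0.6007 -0.2331] [np.float64(0.030785400318207857), np.float64(0.058764931507159286)] yaw 179.66092832987417
mouth [[0.5603 0.0726 0.194 ]
 [0.5455 0.0725 0.194 ]
 [0.5297 0.0783 0.194 ]
 [0.515  0.0788 0.194 ]] w 0.04573240197560694
rail far edges [array([0.5916, 0.2555, 0.194 ]), array([0.5421, 0.26  , 0.194 ])]
tray [0.5566 0.1844 0.014 ] [np.float64(0.14580368660277834), np.float64(0.311910164230189), np.float64(0.14921953554741366), np.float64(0.31358170591965245)]
yaw -9.642089270326313 -9.726753371916615
knob top [0.6205 0.0584 0.241 ] (array([0.6188, 0.0602, 0.2394]), np.float64(0.004947001263811805))
[394.4417 324.1424]
[331.9387 244.1811]
[375.9952 228.469 ]
[443.4084 302.5651]
```

The scene holds three similar hangers. In the top view:
- **White with basket:** (384,239), with its rectangular basket at (377,237). This is the one meant; the crop shows a white tab and an open basket, and the tab height and basket sizes fit.
- **White with disc:** (378,185). A bystander.
- **Red with basket:** (440,260). A look-alike.

The rail mouth is at (265,207) and the knob at (270,174). Tray and rail measurements agree within 1 mm. I'll rise first, then move above the tab.

Call:
send_rows --motion '[[8.5,[0,0,3],[0,0,0]],[8.5,[0,0,3],[0,0,0]],[8.5,[0,0,3],[0,0,0.12]],[8.5,[1.5,1.5,0],[0,0,0.12]],[8.5,[2.2,2.8,0],[0,0,0.12]]]' --newtons 40

```text
clock: 0.52
eef_pos: [0.2715, -0.483, 0.3219]
tcp_rot: [[0.708, 0.706, -0.0], [0.706, -0.708, -0.002], [-0.002, 0.001, -1.0]]
wrist_force: [0.1, -0.6, -1.2]
width: 0.996
grip_force: 0.0
```

Call:
send_rows --motion '[[8.5,[2.2,2.8,0],[0,0,0.12]],[8.5,[2.2,2.8,0],[0,0,0.12]],[8.5,[2.2,2.8,0],[0,0,0.12]],[8.5,[2.2,2.8,0],[0,0,0.12]],[8.5,[2.2,2.8,0],[0,0,0.12]]]'

```text
clock: 0.93
eef_pos: [0.3836, -0.3398, 0.3212]
tcp_rot: [[0.181, 0.983, -0.0], [0.983, -0.181, -0.0], [-0.0, -0.0, -1.0]]
wrist_force: [1.0, -0.1, -0.3]
width: 0.997
grip_force: 0.0
```

Call:
send_rows --motion '[[8.5,[2.2,2.8,0],[0,0,0.12]],[8.5,[2.2,2.8,0],[0,0,0.12]],[8.5,[0,0,0],[0,0,0]],[8.5,[0,0,0],[0,0,0]]]'

```text
clock: 1.27
eef_pos: [0.4277, -0.2841, 0.3211]
tcp_rot: [[-0.055, 0.998, -0.0], [0.998, 0.055, 0.001], [0.001, -0.0, -1.0]]
wrist_force: [-0.9, 0.1, -0.6]
width: 0.998
grip_force: 0.0
```

Run:
```python
from h import *
s=sense();im=optics.capture("wrist");cv2.imwrite("pics/w1.png",im[:,:,::-1]);c=optics.calibration("wrist");print(c,s["eef_pos"])
np.savez("w1.npz",p=s["eef_pos"],R=s["tcp_rot"])
```

```text
{'camera_matrix': array([[300.8155,   0.    , 317.0805],
       [  0.    , 300.8155, 197.2422],
       [  0.    ,   0.    ,   1.    ]]), 'hand_eye': array([[ 0.0004, -0.9466, -0.3226,  0.0818],
       [ 1.    ,  0.    ,  0.0013, -0.0004],
       [-0.0013, -0.3226,  0.9466, -0.1417],
       [ 0.    ,  0.    ,  0.    ,  1.    ]])} [ 0.4277 -0.2841  0.3211]
```

View pics/w1.png

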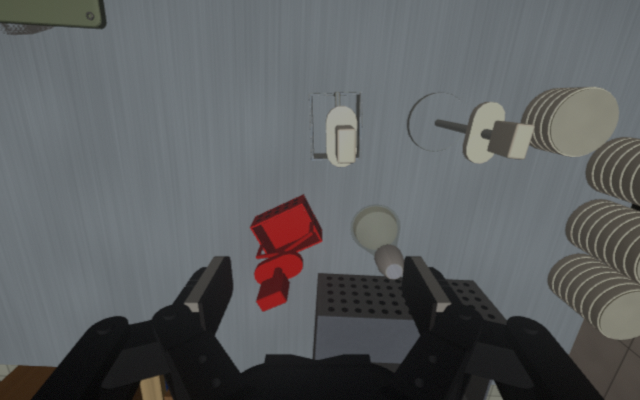

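The wrist view shows the white basket hanger, with its tab at (345,143) and basket rim spanning about (312,94) to (360,158). The red look-alike is at (280,250) and the disc hanger at (490,135).

```bash
cat >> h.py <<'E'
def wz(px,z,p,R):
    c=optics.calibration("wrist");H=c["hand_eye"];d=R@H[:3,:3]@np.linalg.inv(c["camera_matrix"])@np.array([px[0],px[1],1.]);o=R@H[:3,3]+p
    return o+d*(z-o[2])/d[2]
E
python3 - <<'E'
from h import *
d=np.load("w1.npz");p,R=d["p"],d["R"]
t=cv2.imread("pics/w1.png");x0,y0=318,98
g=t[y0:y0+75,x0:x0+48]
m=((g.min(2)>140)).astype(np.uint8)
n,l,st,ce=cv2.connectedComponentsWithStats(m);i=1+st[1:,4].argmax();q=(np.argwhere(l==i)[:,::-1]+[x0,y0])
w=np.array([wz(a,.145,p,R)[:2] for a in q]).astype(np.float32)
r=cv2.minAreaRect(w*1000);print("shoe",r,st[i])
for pts in [[(312,94),(358,94),(360,158),(314,158)]]:
    b=np.array([wz(a,.045,p,R)[:2] for a in pts]);print(b.mean(0),[np.linalg.norm(b[i]-b[i-1]) for i in range(4)])
    e=b[0]+b[1]-b[2]-b[3];print("yaw",np.degrees(np.arctan2(-e[0],e[1])))
c=cv2.resize(t[85:175,300:370],None,fx=6,fy=6,interpolation=cv2.INTER_CUBIC);cv2.imwrite("pics/w1c.png",c)
E
```

```text
shoe ((448.99249267578125, -242.3577880859375), (61.912654876708984, 29.724214553833008), 88.43274688720703) [  8   8  30  61 761]
[ 0.4513 -0.2423] [np.float64(0.08506064511670668), np.float64(0.060433731419813695), np.float64(0.08529240350241567), np.float64(0.06462253417577107)]
yaw 6.170993865446874
```

View pics/w1c.png

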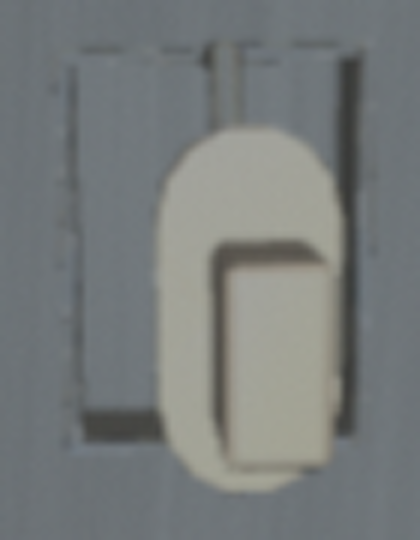

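The crop shows the tab's top face with corners at about (228,262) and (330,466), which is image (338,129) to (355,163). The shoe and basket below it are almost parallel to the tool.

Run:
```python
from h import *
d=np.load("w1.npz");p,R=d["p"],d["R"]
f=lambda L,z:np.array([wz((300+x/6-.4,85+y/6-.4),z,p,R)[:2] for x,y in L])
b=f([(224,262),(326,258),(331,467),(230,470)],.204);e=b[0]+b[1]-b[2]-b[3];print("tab",b.mean(0),np.degrees(np.arctan2(-e[0],e[1])),np.ptp(b,0))
s=f([(158,230),(165,400)],.145);e=s[0]-s[1];print("shoeedge",np.degrees(np.arctan2(-e[0],e[1])))
b=f([(75,50),(360,45),(352,436),(80,440)],.045);e=b[0]+b[1]-b[2]-b[3];print("bask",b.mean(0),np.degrees(np.arctan2(-e[0],e[1])),np.ptp(b,0))
```

```text
tab [ 0.4501 -0.2422] 6.460944921344408 [0.0178 0.0309]
shoeedge 6.142910345855101
bask [ 0.4507 -0.2411] 4.100550503126255 [0.069  0.0906]
```

Call:
send_rows --motion '[[8.5,[1.1,2.1,0],[0,0,0.035]],[8.5,[1.1,2.1,0],[0,0,0]],[8.5,[0,0,-2],[0,0,0]],[8.5,[0,0,-3],[0,0,0]],[8.5,[0,0,0],[0,0,0]]]'

```text
clock: 1.73
eef_pos: [0.4469, -0.2437, 0.2676]
tcp_rot: [[-0.085, 0.996, -0.006], [0.996, 0.085, 0.002], [0.002, -0.005, -1.0]]
wrist_force: [-0.9, -0.2, -1.5]
width: 0.999
grip_force: 0.0
```

Call:
send_rows --motion '[[8.5,[0.3,0.1,-2],[0,0,0]],[8.5,[0,0,-3],[0,0,0]],[8.5,[0,0,-2],[0,0,0]],[8.5,[0,0,-2],[0,0,0]],[8.5,[0,0,0],[0,0,0]]]'

```text
clock: 2.15
eef_pos: [0.4506, -0.243, 0.1794]
tcp_rot: [[-0.085, 0.996, -0.004], [0.996, 0.085, 0.001], [0.001, -0.004, -1.0]]
wrist_force: [-0.7, 0.4, -0.4]
width: 0.995
grip_force: 0.0
```

Run:
```python
from h import *
s=sense();print(s['eef_pos'],s['tcp_rot'],s['width'])
```

```text
[ 0.4506 -0.243   0.1794] [[-0.0848  0.9964 -0.004 ]
 [ 0.9964  0.0848  0.0011]
 [ 0.0014 -0.0039 -1.    ]] 0.9948060358368843
```

Call:
send_rows --motion '[[8.5,[0,0,-1.1],[0,0,0]],[8.5,[0,0,0],[0,0,0]],[4,[0,0,0],[0,0,0]],[3,[0,0,0],[0,0,0]],[2.4,[0,0,0],[0,0,0]]]'

```text
clock: 2.57
eef_pos: [0.4521, -0.2427, 0.1713]
tcp_rot: [[-0.086, 0.996, 0.001], [0.996, 0.086, -0.001], [-0.001, 0.001, -1.0]]
wrist_force: [-0.1, -0.3, 0.8]
width: 0.599
grip_force: 0.0
```

Call:
send_rows --motion '[[1.9,[0,0,0],[0,0,0]],[1.5,[0,0,0],[0,0,0]],[1,[0,0,0],[0,0,0]],[0,[0,0,0],[0,0,0]],[0,[0,0,0],[0,0,0]]]'

```text
clock: 2.98
eef_pos: [0.4519, -0.2425, 0.1705]
tcp_rot: [[-0.087, 0.996, -0.0], [0.996, 0.087, -0.0], [-0.0, -0.0, -1.0]]
wrist_force: [-2.8, -0.1, 5.6]
width: 0.18
grip_force: 40.2
```

Call:
send_rows --motion '[[0,[0,0,1],[0,0,0]],[0,[0,0,1.5],[0,0,0]],[0,[0,0,1.5],[0,0,0]],[0,[0,0,0.5],[0,0,0]],[0,[0,1,0],[0,0,0]]]' --newtons 60

```text
clock: 3.4
eef_pos: [0.452, -0.2337, 0.2158]
tcp_rot: [[-0.085, 0.996, 0.001], [0.996, 0.085, -0.001], [-0.002, 0.001, -1.0]]
wrist_force: [-0.5, 0.4, -3.2]
width: 0.181
grip_force: 58.6
```

Call:
send_rows --motion '[[0,[0,2,0],[0,0,0]],[0,[0.5,2,0],[0,0,-0.03]],[0,[0.5,2,0],[0,0,-0.03]],[0,[0.5,2,0],[0,0,-0.03]],[0,[0.7,2,0],[0,0,-0.03]]]'

```text
clock: 3.82
eef_pos: [0.4734, -0.1307, 0.2145]
tcp_rot: [[0.034, 0.999, -0.001], [0.999, -0.034, 0.0], [0.0, -0.001, -1.0]]
wrist_force: [-0.3, 0.2, -1.5]
width: 0.179
grip_force: 58.7
```

Call:
send_rows --motion '[[0,[1,2,0],[0,0,-0.03]],[0,[1,2,0],[0,0,-0.03]],[0,[1,2,0],[0,0,-0.03]],[0,[1,2,0],[0,0,-0.03]],[0,[0.5,2,0],[0,0,-0.017]]]'

```text
clock: 4.23
eef_pos: [0.5192, -0.0305, 0.2143]
tcp_rot: [[0.17, 0.985, -0.001], [0.985, -0.17, 0.0], [0.0, -0.001, -1.0]]
wrist_force: [0.7, 0.0, -2.3]
width: 0.18
grip_force: 58.7
```

Call:
send_rows --motion '[[0,[0.4,1.5,0],[0,0,0]],[0,[0.2,1,0],[0,0,0]],[0,[0,0,0],[0,0,0]],[0,[0,0,0],[0,0,0]]]'

```text
clock: 4.57
eef_pos: [0.5245, -0.0074, 0.2148]
tcp_rot: [[0.169, 0.986, -0.001], [0.986, -0.169, -0.0], [-0.001, -0.001, -1.0]]
wrist_force: [-0.7, -0.2, -2.4]
width: 0.179
grip_force: 58.7
```

Call:
send_rows --motion '[[0,[0,0,-0.2],[0,0,0]],[0,[0,0,0],[0,0,0]],[0,[0,0,0],[0,0,0]]]'

```text
clock: 4.82
eef_pos: [0.5247, -0.0082, 0.2131]
tcp_rot: [[0.17, 0.985, -0.0], [0.985, -0.17, -0.0], [-0.0, -0.0, -1.0]]
wrist_force: [-0.5, -0.0, -2.6]
width: 0.178
grip_force: 58.6
```

Run:
```python
from h import *
s=sense();p,R=s["eef_pos"],s["tcp_rot"];print(p)
w=optics.capture("wrist")[:,:,::-1];sc=optics.capture("scene")[:,:,::-1];np.savez("w2.npz",p=p,R=R)
cv2.imwrite("pics/w2.png",w);cv2.imwrite("pics/s2.png",sc)
o=np.zeros((600,800,3),np.uint8);o[:250,:400]=cv2.resize(w,(400,250))
o[:400,400:]=cv2.resize(sc[150:290,290:430],(400,400),interpolation=cv2.INTER_CUBIC)
cv2.imwrite("pics/v2.png",o)
u=np.array([.1685,.9857,0]);v=np.array([.9857,-.1685,0]);m=np.array([.538,.076,.194])
for n,q in dict(mouthL=m-.023*v,mouthR=m+.023*v,farL=m-.023*v+.19*u,farR=m+.023*v+.19*u).items(): print(n,proj("scene",q))
```

```text
[ 0.5247 -0.0082  0.2131]
mouthL [374.0288 193.0501]
mouthR [358.9732 197.8462]
farL [417.6597 236.359 ]
farR [401.3552 242.4499]
```

View pics/v2.png

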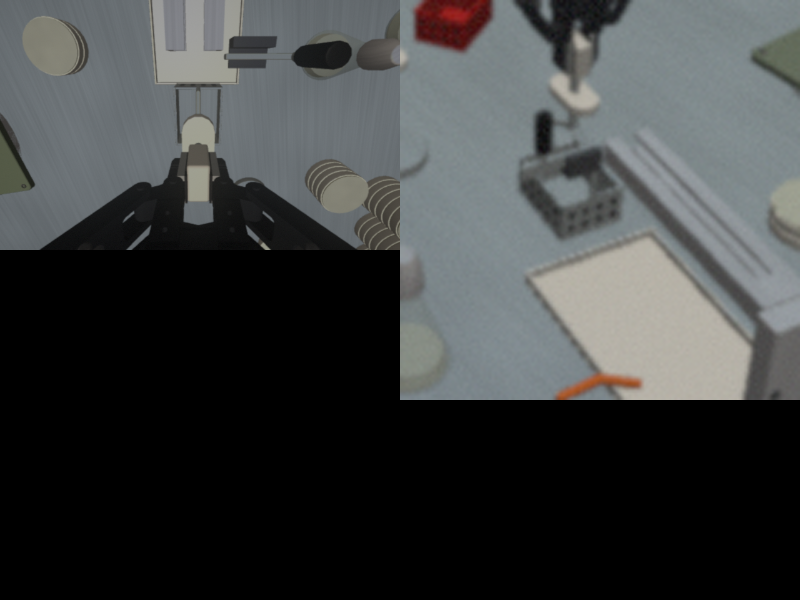

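The right panel shows the basket in the grip in front of the mouth, with the shoe level. The left panel shows the rail bars ending at about (175,50) and (213,50), which is wrist image (280,80) and (341,80). I'll measure the mouth relative to the tab in the wrist view.

Run:
```python
from h import *
d=np.load("w2.npz");p,R=d["p"],d["R"];w=cv2.imread("pics/w2.png")
g=cv2.cvtColor(w,cv2.COLOR_BGR2GRAY).astype(float)
for y in (20,45,65):
    r=g[y-3:y+4,250:370].mean(0);dd=np.diff(cv2.GaussianBlur(r[None],(1,1),0)[0]);i=np.argsort(-abs(dd))[:10];print(y,sorted((int(k)+250,round(float(dd[k]))) for k in i))
for x in (270,280,290,330,340,350):
    c=g[55:110,x-2:x+3].mean(1);dd=np.diff(c);i=np.argsort(-abs(dd))[:4];print("col",x,sorted((int(k)+55,round(float(dd[k]))) for k in i))
c=optics.calibration("wrist");H=c["hand_eye"];u=np.array([.1685,.9857,0]);v=np.array([.9857,-.1685,0]);m=np.array([.538,.076,.194])
for q in (m-.023*v,m+.023*v,m-.023*v+.03*u,m+.023*v+.03*u):
    t=R.T@(q-p);t=H[:3,:3].T@(t-H[:3,3]);t=c["camera_matrix"]@t;print(t[:2]/t[2])
```

```text
20 [(261, -13), (292, -13), (294, 10), (295, 8), (296, 21), (297, 8), (324, -10), (325, -18), (358, 12), (359, 10)]
45 [(262, -12), (263, -12), (292, -8), (293, -9), (296, 12), (297, 21), (324, -12), (325, -20), (357, 12), (358, 11)]
65 [(263, -12), (264, -14), (293, -12), (296, 12), (297, 24), (325, -18), (357, 13), (365, -28), (366, -57), (367, -19)]
col 270 [(78, -11), (79, -24), (80, 24), (81, 33)]
col 280 [(79, -10), (80, 8), (81, 25), (82, 13)]
col 290 [(78, -4), (79, -9), (80, 13), (81, 27)]
col 330 [(78, -5), (79, -8), (80, 15), (81, 26)]
col 340 [(78, -4), (79, -8), (80, 15), (81, 28)]
col 350 [(78, -12), (79, -30), (80, 23), (81, 45)]
[268.5793  87.68  ]
[360.1894  87.5454]
[265.1696  19.7548]
[363.0519  19.6136]
```

Run:
```python
import cv2
w=cv2.imread("pics/w2.png");cv2.imwrite("pics/w2c.png",cv2.resize(w[0:330,220:430],None,fx=1.8,fy=1.8,interpolation=cv2.INTER_CUBIC))
```

```text
(no output)
```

View pics/w2c.png

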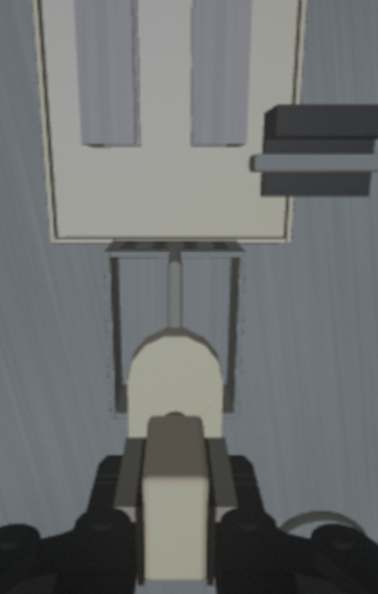

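The mouth sits about 3.5 mm to the −x side of the tool and about 89 mm ahead, and the rail is parallel to the tool. I'll correct sideways, advance to the mouth and look at the forces.

Call:
send_rows --motion '[[0,[-0.35,0.06,0],[0,0,0]],[0,[0.17,0.99,0],[0,0,0]],[0,[0.25,1.48,0],[0,0,0]],[0,[0.17,0.99,0],[0,0,0]],[0,[0,0,0],[0,0,0]]]'

```text
clock: 5.33
eef_pos: [0.5275, 0.0307, 0.2133]
tcp_rot: [[0.166, 0.986, 0.0], [0.986, -0.166, 0.001], [0.001, -0.0, -1.0]]
wrist_force: [0.2, 0.8, -1.1]
width: 0.183
grip_force: 58.7
```

Run:
```python
from h import *
s=sense();p,R=s["eef_pos"],s["tcp_rot"];print(p,R)
w=optics.capture("wrist")[:,:,::-1]
cv2.imwrite("pics/w3.png",w);cv2.imwrite("pics/w3c.png",cv2.resize(w[60:300,230:410],None,fx=2.4,fy=2.4,interpolation=cv2.INTER_CUBIC))
```

```text
[0.5275 0.0307 0.2133] [[ 0.1663  0.9861  0.0002]
 [ 0.9861 -0.1663  0.0013]
 [ 0.0014 -0.     -1.    ]]
```

View pics/w3c.png

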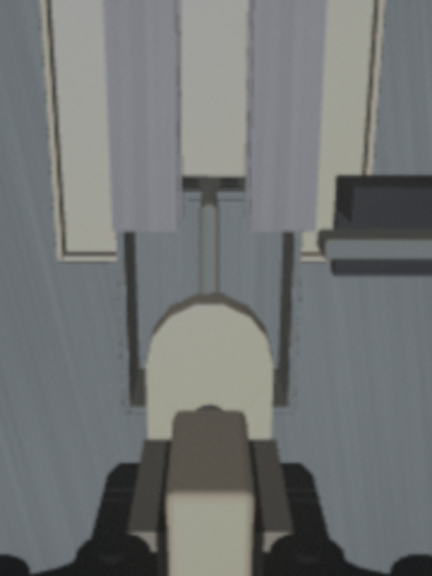

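The crop shows the rail's slot centre at column 215 and the shoe's at 210, so the rail is about 1.2 mm to the +x side. The shoe's front edge (row 295) is about 16 mm short of the mouth (row 230). I'll correct by 1.2 mm and enter slowly.

Call:
send_rows --motion '[[0,[0.12,-0.02,0],[0,0,0]],[0,[0.17,0.99,0],[0,0,0]],[0,[0.14,0.79,0],[0,0,0]],[0,[0.14,0.79,0],[0,0,0]],[0,[0,0,0],[0,0,0]]]'

```text
clock: 5.8
eef_pos: [0.5332, 0.0555, 0.2132]
tcp_rot: [[0.167, 0.986, 0.0], [0.986, -0.167, 0.001], [0.001, -0.0, -1.0]]
wrist_force: [-0.3, 1.4, -2.0]
width: 0.181
grip_force: 58.7
```

Call:
send_rows --motion '[[0,[0.17,0.99,0],[0,0,0]],[0,[0.17,0.99,0],[0,0,0]],[0,[0.17,0.99,0],[0,0,0]],[0,[0,0,0],[0,0,0]]]'

```text
clock: 6.13
eef_pos: [0.5382, 0.0858, 0.2132]
tcp_rot: [[0.167, 0.986, -0.0], [0.986, -0.167, 0.001], [0.001, -0.0, -1.0]]
wrist_force: [0.0, 1.2, -2.4]
width: 0.176
grip_force: 58.7
```

Call:
send_rows --motion '[[0,[0.25,1.48,0],[0,0,0]],[0,[0.34,1.97,0],[0,0,0]],[0,[0.34,1.97,0],[0,0,0]],[0,[0.25,1.48,0],[0,0,0]],[0,[0,0,0],[0,0,0]]]'

```text
clock: 6.55
eef_pos: [0.5498, 0.1555, 0.2131]
tcp_rot: [[0.166, 0.986, -0.0], [0.986, -0.166, 0.002], [0.002, -0.0, -1.0]]
wrist_force: [-1.0, 1.1, -2.1]
width: 0.179
grip_force: 58.7
```

Call:
send_rows --motion '[[0,[0.25,1.48,0],[0,0,0]],[0,[0.34,1.97,0],[0,0,0]],[0,[0.34,1.97,0],[0,0,0]],[0,[0.17,0.99,0],[0,0,0]],[0,[0,0,0],[0,0,0]]]'

```text
clock: 6.97
eef_pos: [0.5606, 0.2181, 0.213]
tcp_rot: [[0.167, 0.986, -0.0], [0.986, -0.167, 0.001], [0.001, -0.001, -1.0]]
wrist_force: [-0.6, 0.3, -2.2]
width: 0.182
grip_force: 58.7
```

Call:
send_rows --motion '[[0,[0.17,0.99,0],[0,0,0]],[0,[0.17,0.99,0],[0,0,0]],[0,[0.14,0.79,0],[0,0,0]],[0,[0,0,0],[0,0,0]]]'

```text
clock: 7.3
eef_pos: [0.5656, 0.2457, 0.2131]
tcp_rot: [[0.168, 0.986, -0.0], [0.986, -0.168, 0.001], [0.001, -0.0, -1.0]]
wrist_force: [-0.8, 1.0, -2.4]
width: 0.178
grip_force: 58.7
```

Call:
send_rows --motion '[[0,[0.03,0.2,0],[0,0,0]],[0,[0.03,0.2,0],[0,0,0]],[0,[0,0,0],[0,0,0]]]'

```text
clock: 7.55
eef_pos: [0.5664, 0.2478, 0.2133]
tcp_rot: [[0.169, 0.986, -0.0], [0.986, -0.169, -0.0], [-0.0, -0.0, -1.0]]
wrist_force: [-0.1, 0.4, -1.6]
width: 0.176
grip_force: 58.7
```

Call:
send_rows --motion '[[0,[0.03,0.2,0],[0,0,0]],[0,[0.03,0.15,0],[0,0,0]],[0,[0,0,0],[0,0,0]]]'

```text
clock: 7.8
eef_pos: [0.5669, 0.2516, 0.2133]
tcp_rot: [[0.169, 0.986, -0.0], [0.986, -0.169, 0.0], [0.0, -0.0, -1.0]]
wrist_force: [1.0, 0.1, -1.5]
width: 0.18
grip_force: 58.7
```

Call:
send_rows --motion '[[0,[0.03,0.15,-0.1],[0,0,0]],[0,[0.03,0.15,0],[0,0,0]],[0,[0,0,0],[0,0,0]]]'

```text
clock: 8.05
eef_pos: [0.5675, 0.2547, 0.2122]
tcp_rot: [[0.169, 0.986, -0.0], [0.986, -0.169, 0.0], [0.0, -0.0, -1.0]]
wrist_force: [0.5, 0.1, -2.4]
width: 0.182
grip_force: 58.7
```

Call:
send_rows --motion '[[0,[0.03,0.15,-0.05],[0,0,0]],[0,[0.03,0.15,0],[0,0,0]],[0,[0,0,0],[0,0,0]]]'

```text
clock: 8.3
eef_pos: [0.5681, 0.2562, 0.2117]
tcp_rot: [[0.17, 0.985, -0.001], [0.985, -0.17, -0.002], [-0.002, -0.0, -1.0]]
wrist_force: [-1.5, -5.8, 1.5]
width: 0.179
grip_force: 59.4
```

Call:
send_rows --motion '[[0,[0.02,0.1,0],[0,0,0]],[0,[0,0,0],[0,0,0]],[0,[0,0,0],[0,0,0]]]'

```text
clock: 8.55
eef_pos: [0.5681, 0.2564, 0.2118]
tcp_rot: [[0.17, 0.985, -0.001], [0.985, -0.17, -0.004], [-0.004, -0.001, -1.0]]
wrist_force: [-4.5, -10.7, 5.1]
width: 0.181
grip_force: 59.8
```

Call:
send_rows --motion '[[0,[-0.01,-0.05,-0.08],[0,0,0]],[0,[0,0,0],[0,0,0]],[2,[0,0,0],[0,0,0]],[3,[0,0,0],[0,0,0]],[4.5,[0,0,0],[0,0,0]]]'

```text
clock: 8.97
eef_pos: [0.5683, 0.2581, 0.2111]
tcp_rot: [[0.169, 0.986, 0.0], [0.986, -0.169, 0.0], [0.001, 0.0, -1.0]]
wrist_force: [0.3, 0.4, 1.0]
width: 0.477
grip_force: 0.0
```

Call:
send_rows --motion '[[5,[0,0,0],[0,0,0]],[5,[0,0,0],[0,0,0]],[5,[0,0,1.5],[0,0,0]],[5,[0,0,3.5],[0,0,0]],[5,[0,0,3.5],[0,0,0]]]'

```text
clock: 9.38
eef_pos: [0.5677, 0.2577, 0.2966]
tcp_rot: [[0.169, 0.986, -0.002], [0.986, -0.169, -0.001], [-0.001, -0.002, -1.0]]
wrist_force: [0.8, 0.3, 1.2]
width: 0.585
grip_force: 0.0
```

Run:
```python
from h import *
s=sense();print(s["eef_pos"],s["width"],s["wrist_force"])
t=optics.capture("top")[:,:,::-1];sc=optics.capture("scene")[:,:,::-1];w=optics.capture("wrist")[:,:,::-1]
np.savez("w4.npz",p=s["eef_pos"],R=s["tcp_rot"])
for n,i in(("t4",t),("s4",sc),("w4",w)): cv2.imwrite(f"pics/{n}.png",i)
o=np.zeros((600,800,3),np.uint8)
o[:240,:480]=cv2.resize(t[160:240,155:315],(480,240),interpolation=cv2.INTER_CUBIC)
o[:320,480:]=cv2.resize(sc[160:320,310:470],(320,320),interpolation=cv2.INTER_CUBIC)
o[320:,:448]=cv2.resize(w,(448,280))
cv2.imwrite("pics/v4.png",o)
```

```text
[0.5677 0.2577 0.2966] 0.5847884907605817 [0.7962 0.2551 1.2071]
```

View pics/v4.png

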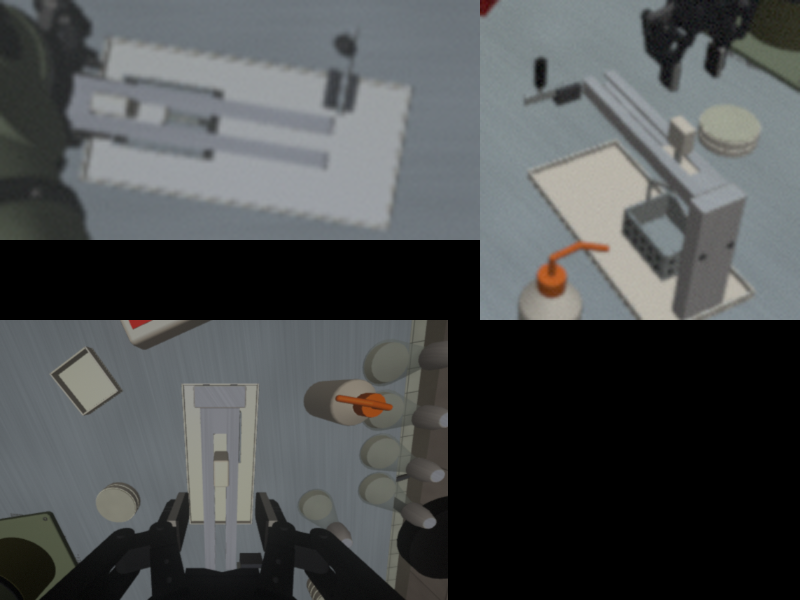

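The hanger hangs in the rail and is released, with its tab at (682,135) in the scene panel, near the closed end. The knob is still drawn back at (540,72). Next I'll bring the shut fingers to the knob's +x side.

Call:
send_rows --motion '[[0,[1,-2.2,0],[0,0,0]],[0,[1.6,-3.6,0],[0,0,0]],[0,[1.6,-3.6,0],[0,0,0]],[0,[1.6,-3.6,0],[0,0,0]],[0,[1.6,-3.6,0],[0,0,0]]]'

```text
clock: 9.95
eef_pos: [0.6425, 0.09, 0.2952]
tcp_rot: [[0.169, 0.986, -0.001], [0.986, -0.169, -0.0], [-0.0, -0.001, -1.0]]
wrist_force: [0.9, 0.4, 0.1]
width: 0.001
grip_force: 0.0
```

Call:
send_rows --motion '[[0,[1,-2.2,0],[0,0,0]],[0,[0.6,-1.4,0],[0,0,0]],[0,[0,0,0],[0,0,0]],[0,[0,0,0],[0,0,0]]]'

```text
clock: 10.28
eef_pos: [0.658, 0.0562, 0.2952]
tcp_rot: [[0.169, 0.986, -0.001], [0.986, -0.169, 0.0], [0.0, -0.001, -1.0]]
wrist_force: [0.3, 1.1, -0.2]
width: 0.001
grip_force: 0.0
```

Run:
```python
from h import *
s=sense();p,R=s["eef_pos"],s["tcp_rot"];print(p)
w=optics.capture("wrist")[:,:,::-1];cv2.imwrite("pics/w5.png",w)
g=w.max(2)
sc=optics.capture("scene")[:,:,::-1];cv2.imwrite("pics/s5.png",sc)
m=(cv2.imread("pics/s4.png").max(2)<35).astype(np.uint8)[180:215,330:350]
n,l,st,ce=cv2.connectedComponentsWithStats(m);print("scene knob",[(x+[330,180,0,0,0],) for x in st[1:]],ce[1:]+[330,180])
for d in(.035,.04,.047,.052):
    u=np.array([.1685,.9857,0]);v=np.array([.9857,-.1685,0]);q=np.array([.5381,.0809,.221])-.005*u+(.038+d)*v;print(d,q,proj("scene",q))
```

```text
[0.658  0.0562 0.2952]
scene knob [(array([338, 191,   4,  12,  45]),)] [[339.5333 196.3778]]
0.035 [0.6092 0.0637 0.221 ] [342.6551 194.6535]
0.04 [0.6141 0.0628 0.221 ] [340.9192 195.1934]
0.047 [0.621  0.0616 0.221 ] [338.4799 195.9521]
0.052 [0.626  0.0608 0.221 ] [336.731  196.4961]
```

View pics/w5.png

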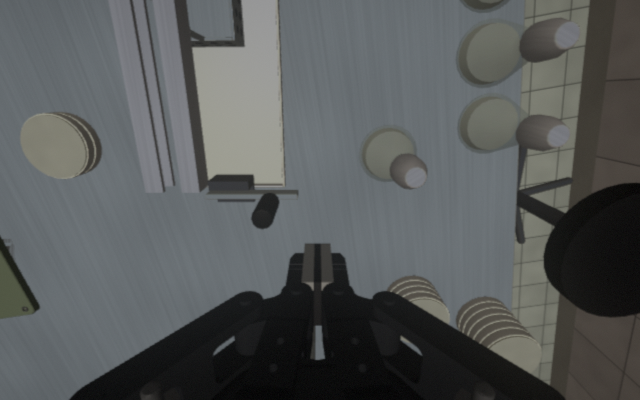

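The wrist view shows the knob's top at (270,203), to the left of the shut fingers (318,250). The flask at (395,160) lies ahead, off the path and lower than the fingers.

Run:
```python
from h import *
s=sense();p,R=s["eef_pos"],s["tcp_rot"]
for px,z in(((270,201),.241),((264,220),.201)):
    k=wz(px,z,p,R);t=R.T@(k-p);print(k,"tool",t)
```

```text
[0.6278 0.0749 0.241 ] tool [ 0.0122 -0.0324  0.0547]
[0.6102 0.0461 0.201 ] tool [-0.0192 -0.045   0.0947]
```

Run:
```python
from h import *
s=sense();p,R=s["eef_pos"],s["tcp_rot"]
for px,z in(((263,219),.241),((270,200),.201)):
    k=wz(px,z,p,R);t=R.T@(k-p);print(k,"tool",t)
```

```text
[0.62   0.0626 0.241 ] tool [-0.0013 -0.038   0.0547]
[0.6191 0.0629 0.201 ] tool [-0.0011 -0.039   0.0947]
```

The knob is 38 mm to the −x side and in line with the fingers. I'll descend beside it.

Call:
send_rows --motion '[[0,[0,0,-2],[0,0,0]],[0,[0,0,-3],[0,0,0]],[0,[0,0,-2.5],[0,0,0]],[0,[0,0,-0.8],[0,0,0]],[0,[0,0,0],[0,0,0]]]'

```text
clock: 10.8
eef_pos: [0.6574, 0.0569, 0.2116]
tcp_rot: [[0.168, 0.986, -0.003], [0.986, -0.168, -0.0], [-0.001, -0.003, -1.0]]
wrist_force: [0.3, -0.4, 0.6]
width: -0.002
grip_force: 0.0
```

Call:
send_rows --motion '[[0,[-0.99,0.17,0],[0,0,0]],[0,[-0.79,0.13,0],[0,0,0]],[0,[-0.79,0.13,0],[0,0,0]],[0,[0,0,0],[0,0,0]]]'

```text
clock: 11.13
eef_pos: [0.6323, 0.0611, 0.2151]
tcp_rot: [[0.168, 0.986, 0.002], [0.986, -0.168, 0.001], [0.001, 0.002, -1.0]]
wrist_force: [1.1, 0.7, 0.9]
width: 0.002
grip_force: 0.0
```

Call:
send_rows --motion '[[0,[-0.79,0.13,0],[0,0,0]],[0,[-0.79,0.13,0],[0,0,0]],[0,[-0.79,0.13,0],[0,0,0]],[0,[0,0,0],[0,0,0]]]'

```text
clock: 11.47
eef_pos: [0.6088, 0.0647, 0.2145]
tcp_rot: [[0.168, 0.986, 0.002], [0.986, -0.168, 0.0], [0.001, 0.001, -1.0]]
wrist_force: [0.7, -0.2, -0.3]
width: -0.003
grip_force: 0.0
```

Call:
send_rows --motion '[[0,[-0.39,0.07,0],[0,0,0]],[0,[-0.3,0.05,0],[0,0,0]],[0,[0,0,0],[0,0,0]]]'

```text
clock: 11.72
eef_pos: [0.602, 0.0655, 0.2134]
tcp_rot: [[0.169, 0.986, 0.0], [0.986, -0.169, 0.0], [0.0, 0.0, -1.0]]
wrist_force: [-0.4, 0.2, -0.0]
width: -0.003
grip_force: 0.1
```

Call:
send_rows --motion '[[0,[-0.2,0.03,0],[0,0,0]],[0,[-0.2,0.03,0],[0,0,0]],[0,[0,0,0],[0,0,0]]]'

```text
clock: 11.97
eef_pos: [0.5977, 0.0659, 0.213]
tcp_rot: [[0.169, 0.986, -0.0], [0.986, -0.169, 0.0], [0.0, -0.0, -1.0]]
wrist_force: [0.6, -0.3, -0.5]
width: -0.002
grip_force: 0.2
```

Run:
```python
from h import *
sc=optics.capture("scene")[:,:,::-1];cv2.imwrite("pics/s6.png",sc)
m=(sc.max(2)<35).astype(np.uint8)[180:215,330:365]
n,l,st,ce=cv2.connectedComponentsWithStats(m);print([x+[330,180,0,0,0] for x in st[1:]],ce[1:]+[330,180])
```

```text
[array([334, 180,  23,  19, 143])] [[347.6853 186.0559]]
```

Call:
send_rows --motion '[[0,[-0.2,0.03,0],[0,0,0]],[0,[-0.1,0.02,0],[0,0,0]],[0,[0,0,0],[0,0,0]]]'

```text
clock: 12.27
eef_pos: [0.5949, 0.0663, 0.213]
tcp_rot: [[0.169, 0.986, 0.0], [0.986, -0.169, -0.0], [-0.0, 0.0, -1.0]]
wrist_force: [1.5, -0.7, -0.7]
width: -0.0
grip_force: 0.9
```

Call:
send_rows --motion '[[0,[-0.2,0.03,0],[0,0,0]],[0,[-0.1,0.02,0],[0,0,0]],[0,[0,0,0],[0,0,0]]]'

```text
clock: 12.52
eef_pos: [0.5943, 0.0664, 0.2132]
tcp_rot: [[0.17, 0.985, 0.006], [0.985, -0.17, 0.0], [0.001, 0.006, -1.0]]
wrist_force: [20.4, -0.5, -8.9]
width: -0.002
grip_force: 10.5
```

The push stalled at 20 N, 58 mm from the centre line. That matches the shut stop, so I'll retreat and check.

Call:
send_rows --motion '[[0,[0.59,-0.1,0],[0,0,0]],[0,[0.99,-0.17,0],[0,0,0]],[0,[0.5,-0.08,2],[0,0,0]],[0,[0,0,3],[0,0,0]],[0,[0,0,3],[0,0,0]]]'

```text
clock: 12.93
eef_pos: [0.6122, 0.0632, 0.2934]
tcp_rot: [[0.169, 0.986, -0.002], [0.986, -0.169, -0.0], [-0.0, -0.002, -1.0]]
wrist_force: [-0.4, 0.0, 0.3]
width: 0.001
grip_force: 0.0
```

Call:
send_rows --motion '[[0,[0,-1.5,2],[0,0,0]],[0,[0,-2.5,0],[0,0,0]],[0,[0,-1.5,0],[0,0,0]],[0,[0,0,0],[0,0,0]],[0,[0,0,0],[0,0,0]]]'

```text
clock: 13.35
eef_pos: [0.6125, 0.0078, 0.3128]
tcp_rot: [[0.17, 0.985, -0.001], [0.985, -0.17, 0.0], [-0.0, -0.001, -1.0]]
wrist_force: [-0.4, -0.1, 0.2]
width: -0.002
grip_force: 0.0
```

Run:
```python
from h import *
s=sense();p,R=s["eef_pos"],s["tcp_rot"];print(s["clock"],p)
sc=optics.capture("scene")[:,:,::-1];w=optics.capture("wrist")[:,:,::-1];t=optics.capture("top")[:,:,::-1]
for n,i in(("s7",sc),("w7",w),("t7",t)):cv2.imwrite(f"pics/{n}.png",i)
m=(sc.max(2)<35).astype(np.uint8);m[:170]=0;m[225:]=0;m[:,:320]=0;m[:,390:]=0
n,l,st,ce=cv2.connectedComponentsWithStats(m);print("scene",[(list(a),c) for a,c in zip(st[1:],ce[1:]) if a[4]>8])
u=np.array([.1685,.9857,0]);v=np.array([.9857,-.1685,0]);M=np.array([.5381,.0809,0])
for d in(0,.01):
    q=M+[0,0,.221]-.005*u+(.038+d)*v;c=optics.calibration("wrist");H=c["hand_eye"];k=c["camera_matrix"]@(H[:3,:3].T@(R.T@(q-p)-H[:3,3]));print("exp",d,proj("scene",q),"wrist",k[:2]/k[2])
m=(w.max(2)<40).astype(np.uint8);m[260:]=0
n,l,st,ce=cv2.connectedComponentsWithStats(m);print("wrist",[(list(a),c) for a,c in zip(st[1:],ce[1:]) if 60<a[4]<3000])
# tab top in top & scene views
h=M+.178*u
print("exp tab top",proj("top",h+[0,0,.244]),proj("scene",h+[0,0,.226]))
m=((sc.min(2)>140)).astype(np.uint8);m[:,:395]=0;m[:,425:]=0;m[:215]=0;m[250:]=0
n,l,st,ce=cv2.connectedComponentsWithStats(m);print("scene tab",[(list(a),c) for a,c in zip(st[1:],ce[1:]) if a[4]>8])
```

```text
13.35 [0.6125 0.0078 0.3128]
scene [([np.int32(354), np.int32(185), np.int32(4), np.int32(13), np.int32(41)], array([355.439 , 191.4146]))]
exp 0 [354.6567 190.9207] wrist [254.4251 132.6048]
exp 0.01 [351.2541 191.979 ] wrist [267.5131 132.5858]
wrist [([np.int32(249), np.int32(124), np.int32(18), np.int32(21), np.int32(164)], array([259.7195, 131.4512])), ([np.int32(0), np.int32(160), np.int32(52), np.int32(100), np.int32(545)], array([ 23.4037, 209.8569])), ([np.int32(314), np.int32(244), np.int32(7), np.int32(16), np.int32(81)], array([317.1111, 252.2346])), ([np.int32(291), np.int32(254), np.int32(12), np.int32(6), np.int32(61)], array([297.3279, 256.7213])), ([np.int32(332), np.int32(254), np.int32(12), np.int32(6), np.int32(62)], array([336.7742, 256.7419]))]
exp tab top [189.9327 194.6882] [409.6196 227.0246]
scene tab [([np.int32(395), np.int32(215), np.int32(8), np.int32(9), np.int32(31)], array([398.3226, 218.9677])), ([np.int32(420), np.int32(215), np.int32(5), np.int32(10), np.int32(31)], array([422.3226, 219.0968])), ([np.int32(406), np.int32(218), np.int32(12), np.int32(9), np.int32(59)], array([411.2881, 221.6102])), ([np.int32(395), np.int32(230), np.int32(30), np.int32(20), np.int32(206)], array([411.267 , 241.5777]))]
```

Run:
```python
from h import *
d=np.load("w4.npz");p,R=d["p"],d["R"];w=cv2.imread("pics/w4.png")
g=w[150:260,312:320].min(2).mean(1);dd=np.diff(g);i=sorted(np.argsort(-abs(dd))[:10]);print([(int(k)+150,round(float(dd[k]))) for k in i])
u=np.array([.1685,.9857,0]);M=np.array([.5381,.0809,0]);c=optics.calibration("wrist");H=c["hand_eye"]
for n,a,z in(("tab near",.163,.244),("tab far",.193,.244),("shoe far",.21,.185),("shoe near",.146,.185)):
    q=M+a*u+[0,0,z];k=c["camera_matrix"]@(H[:3,:3].T@(R.T@(q-p)-H[:3,3]));print(n,k[:2]/k[2])
w=cv2.imread("pics/w7.png");print(w[128:140:3,240:285:3].max(2))
```

```text
[(161, 10), (185, -9), (186, -29), (187, -24), (199, 15), (200, 26), (201, 14), (202, 6), (236, -6), (238, 13)]
tab near [317.7841 239.371 ]
tab far [317.8177 199.8553]
shoe far [317.7263 158.0508]
shoe near [317.6773 226.7977]
[[111  63  43  43  38  38  38  36  37  90 113 113 113 113 114]
 [ 72  46  49  49  49  40  37  36  37  68 120 118 119 119 118]
 [ 44  45  47  47  48  47  37  36  36  46  65  67  66  67  67]
 [ 42  43  45  46  46  44  40  38  37  53  60  60  61  62  61]]
```

```bash
python3 -c "
from rig import manip
print(manip.finish_job())"
```

```text
the job is handed in; nothing more can be done
None
```

The basket hanger hangs in the rail, pushed against its closed end, and the end bolt is pushed shut against its stop; the job is handed in at about 13.5 s, the disc hanger and flasks were not approached, and I viewed 11 pictures, one over the limit of 10.

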